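Shut the yard-water valve firmly, then reset it to its marker

TASK

The lever of the yard-water valve on the counter has been left wide open. Push it shut and press it firmly, without forcing it, against its springy stop (about 10 N for half a second) to seat it; then open it again to the setting shown by the small brass tab, so that the lever lies centred over the tab, and let go. Leave the other things on the counter where they are.

Things in the scene. Friction and masses are not known exactly. Their poses are not given: they have to be found in the camera images.
- valve: Fixed brass valve in a copper pipe bridge (pipe 22 mm, centre 70 mm up; two legs 240 mm apart along its own y, feet 54 mm wide) under a round steel plate (124 mm across, top at 102 mm); nothing above 150 mm. Origin: on the counter, on the lever's vertical turning axis. The lever points along the valve's own x when shut, along its y when fully open.
- lever (a joint): Lever opening in rad: 0 shut, 1.57 fully open, growing anticlockwise seen from above. Stiff (some 2.5 N at the grip), stays where left. At 0 it meets a stop on a rubber seat: pressed further clockwise, lever and stop give together, about 0.1 rad for 10 N at the grip, while this value stays 0; they spring back on release.
- handle: The level lever: a flat steel arm 13 mm wide, 8 mm high out to 65 mm from the turning axis, then a black rubber grip from 65 to 150 mm, 20 mm wide, 16 mm high. Centreline 135 mm above the counter. Origin on the turning axis at that height; its own x points out along the lever.
- lever_grip (a point): Point in the middle of the rubber grip, 115 mm out from the turning axis and 135 mm above the counter; axes as handle. Free space on both sides and above, at least 18 mm clear below the grip (over the brass tab), 40 mm elsewhere.
- marker: The setting marker: a brass tab lying on the steel plate below the lever, 70 mm long (from 30 to 100 mm out from the turning axis), 26 mm wide, 7 mm thick. Fixed; origin on the turning axis 102 mm above the counter; its own x points outwards along the tab. The lever is set when its own x runs parallel to this one.
- kettle: Bystander: domed steel kettle, 170 mm across, 200 mm high with its handle, spout towards its own -x. Origin under its centre.
- mugs: Bystander: three white mugs nested into one stack, 80 mm across (handles reach out 70 mm from the axis), 161 mm high. Origin under its centre.
- coaster: Bystander: round wooden coaster, 100 mm across, 9 mm thick. Origin under its centre.
- spoon: Bystander: grey silicone spoon lying on the counter, 200 mm long along its own x.

How it is judged:
By the outcome, as a careful person would: the job done as asked, in the order asked, and still so for the second after the job is handed in, with the robot touching nothing.
It also fails if it takes over 64 s, if anything falls off the work surface, if the arm or the gripper's body presses on something with over 40 N, if the wrist force passes 120 N, or if a joint passes its speed limit or range.

ROBOT

A 6-joint arm with a two-finger parallel gripper is mounted at the origin on the work surface. World frame = base frame: x ahead of the robot, y to its left, z up, the work surface at z = 0. Lengths are in mm, angles in rad, forces in N, time in s.
With the tool pointing down it reaches from about 350 to 975 mm from the base axis. Payload 7.1 kg.
Tool frame: the origin (TCP) lies on the front face of the gripper's body, between the roots of the fingers; the fingertips stand 80 mm ahead of it and the grasp point (between the pads) lies 61 mm ahead of it (env.tips_ahead is the distance from the TCP to the fingertips, in mm); z points along the fingers, y is the line along which they close (so a half turn about z gives the same grasp; the last joint's range is limited). The gripper opens to 88 mm and grips with 3 to 60 N. Pads are 20 mm wide; open, the fingers measure 115 mm over their backs; the gripper's body (75 mm by 178 mm) begins 61 mm behind the grasp point.
Start: joints at [1.315, 0.423, 1.63, -0, 1.089, -0.019], TCP at [146.59, 607.55, 302.675] pointing down, gripper open.
Joint ranges: [-3, 3], [-0.9, 2.11], [0.09, 2.58], [-1.31, 4.45], [0.11, 2.69], [-2.54, 2.54]. Speed limits (rad/s): [2.39, 2.39, 3.01, 3.14, 3.14, 3.14].

INTERFACE

Orientations are given as a unit quaternion [x, y, z, w].
In Python, from station import env, set_gripper, viewer, workorder gives the robot as it stands. Calls block until the motion is done:
- env.reach(position, orientation): joint-space move of the TCP to a pose.
- env.move_l(position, rot=None, rate=150, f_stop=None): straight line of the TCP; rot=None keeps the orientation; rate is the mean speed in mm/s. With f_stop (N) it stops when the force on the tool has changed by that much, and returns True; else False.
- env.move_joints(angles): joint-space move.
- set_gripper(opening): finger opening in mm; the grip force is fixed at half the most; returns when the fingers have stopped.
- env.hold(seconds).
- env.ik(position, orientation): joint angles nearest the present ones, or None.
- env.read_state(): the state.
- viewer.camera(name): name is "scene" or "top"; returns the picture (400x640x3 uint8, blue, green, red); there is no depth.
- viewer.camera_params(name): a dict with "fx", "fy", "cx", "cy" (pixels), "pose" (4x4, takes a point from camera to world coordinates). Camera axes: x right, y up, looking along -z (the intrinsics and any distortion apply to the point x, -y, -z); pixel columns grow to the right and rows downward; lengths in mm; the calibration is good to about 2 mm. A picture is of the moment at which its call begins. camera_params takes no time and is no camera call.
A pose or a line that the arm cannot do raises env.IKError and nothing moves.
- workorder.sign_off(): hands the job in; it is judged then, once.
The state is a dict: "time_s": time; "qpos": joint angles; "dq": joint speeds; "tau": joint torques, N m; "tool_pos": TCP position; "orientation": TCP orientation; "force": force on the tool from outside, world axes, zero at the start; "wrist_torque": the same for the moment, N m; "width": finger opening in mm; "grip_force": force on a finger pad.
Only numpy, scipy, OpenCV 4.12 (cv2) and the standard library are available. Lean on these libraries where they do the work, as an engineer would, in place of code of your own. Each camera call takes 0.05 s, during which the arm holds its last target. There are 200 camera calls.

## Working session

There is one attempt and no reset: what is moved stays moved. The work goes in short steps, each a Python script; the robot and the scene stay as the last script left them, time stands still between calls to the robot, and variables do not carry over. Pictures are saved under pics/ and viewed, at most 10 in all, crops included, and the job is handed in when it is done.

```bash
ls; mkdir -p pics
python3 - <<'E'
from station import env, viewer
import cv2, numpy as np
for n in("scene","top"):
    cv2.imwrite(f"pics/{n}0.png",viewer.camera(n)); p=viewer.camera_params(n)
    print(n,{k:(np.round(v,4).tolist() if k=="pose" else v) for k,v in p.items()})
s=env.read_state(); print(s)
E
```

```text
pics
scene {'fx': 458.2073112200833, 'fy': 458.2073112200833, 'cx': 326.0141270899222, 'cy': 202.9542730081966, 'pose': [[-0.2577, -0.5893, 0.7657, 1546.4215], [0.9662, -0.1667, 0.1969, 248.9969], [0.0116, 0.7906, 0.6123, 864.133], [0.0, 0.0, 0.0, 1.0]]}
top {'fx': 514.1870529961072, 'fy': 514.1870529961072, 'cx': 320.0299507972476, 'cy': 201.1838814534585, 'pose': [[0.0271, 0.9875, -0.1552, 356.6842], [-0.9995, 0.0293, 0.0118, 0.8567], [0.0162, 0.1548, 0.9878, 1592.6471], [0.0, 0.0, 0.0, 1.0]]}
{'time_s': 0.1, 'qpos': array([ 1.31500715e+00,  4.23739219e-01,  1.63058164e+00, -2.63972613e-05,
        1.08861213e+00, -1.90057598e-02]), 'dq': array([ 9.78963124e-04, -1.07108943e-03, -2.75391289e-03,  7.47424847e-04,
        1.45178503e-03, -3.83286591e-05]), 'tau': array([-3.51727167e-04, -5.45612848e+01, -2.74323034e+01,  6.45565870e-02,
        1.88218971e-02, -1.67398554e-05]), 'tool_pos': array([146.49777046, 607.19558752, 302.00764865]), 'orientation': array([ 1.18109213e-01,  9.93000385e-01, -6.65452752e-04, -8.02103623e-05]), 'force': array([ 0.06829351, -0.28649851,  0.05406813]), 'wrist_torque': array([-0.05733771,  0.01270375, -0.05743411]), 'grip_force': 0.0, 'width': 87.91391103352417}
```

View pics/scene0.png

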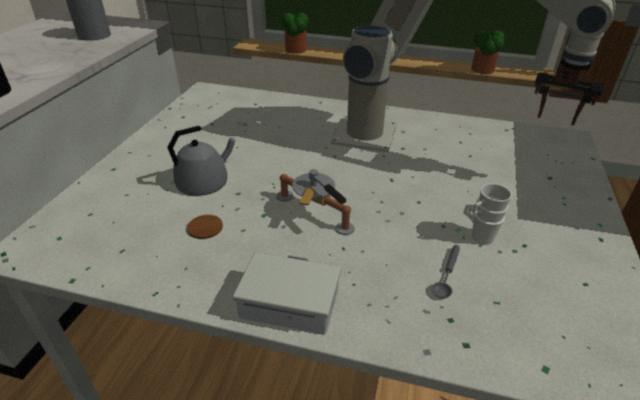

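View pics/top0.png

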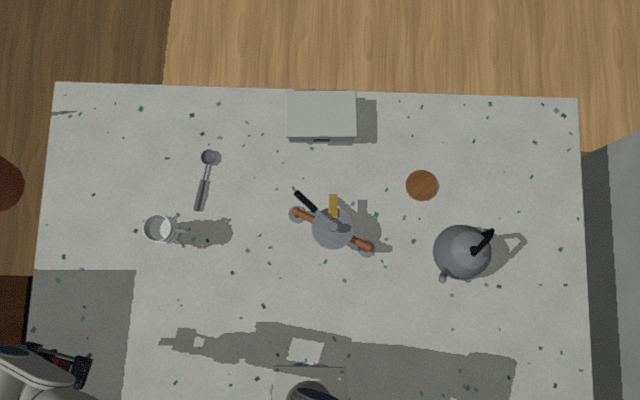

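The top view shows the valve plate at about (332,228), with the black grip pointing up-left to (297,192). The brass tab points up to (333,196), and the copper legs are at (297,213) and (368,248). Next I zoom in to set the colour masks.

Run:
```python
import cv2, numpy as np
a=cv2.imread("pics/top0.png")[175:265,280:400]; b=cv2.imread("pics/scene0.png")[160:240,265:365]
A=cv2.resize(a,None,fx=5,fy=5,interpolation=cv2.INTER_CUBIC); B=cv2.resize(b,None,fx=5,fy=5,interpolation=cv2.INTER_CUBIC)
cv2.imwrite("pics/ct.png",A);cv2.imwrite("pics/cs.png",B)
```

```text
(no output)
```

View pics/ct.png

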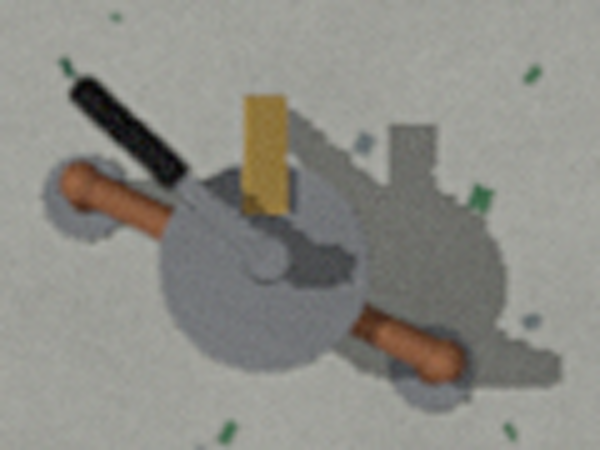

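View pics/cs.png

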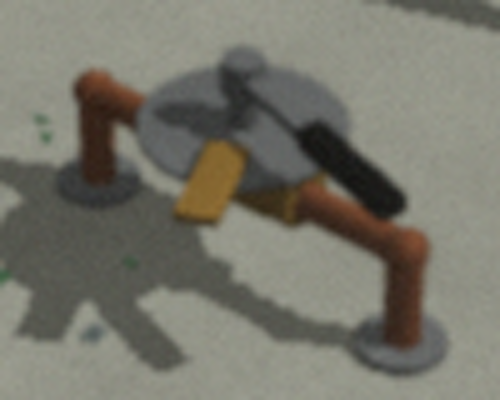

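The top crop shows a clear brass tab, black grip, copper pipe ends and plate. I'll mask each by colour and cast the pixels to their known heights in both views.

```bash
cat > vis.py <<'E'
import cv2, numpy as np
from station import env, viewer
def cast(n,uv,z):
    p=viewer.camera_params(n); T=np.array(p["pose"]); uv=np.atleast_2d(uv).astype(float)
    d=np.c_[(uv[:,0]-p["cx"])/p["fx"],-(uv[:,1]-p["cy"])/p["fy"],-np.ones(len(uv))]@T[:3,:3].T
    o=T[:3,3]; return (o+d*((z-o[2])/d[:,2])[:,None])[:,:2]
R={"top":(280,175,400,265),"scene":(265,160,365,240)}
def masks(img,n,roi=None):
    x0,y0,x1,y1=roi or R[n]; c=img[y0:y1,x0:x1]; h=cv2.cvtColor(c,cv2.COLOR_BGR2HSV)
    H,S,V=[h[...,i].astype(int) for i in range(3)]
    out={"brass":(H>=15)&(H<=28)&(S>110)&(V>80),"copper":(H<13)&(S>80)&(V>50),"black":(V<55)}
    r={}
    for k,m in out.items():
        N,l,st,_=cv2.connectedComponentsWithStats(m.astype(np.uint8),connectivity=8)
        r[k]=[(np.argwhere(l==i)[:,::-1]+[x0,y0]) for i in np.argsort(-st[1:,4])+1 if st[i,4]>=12]
    return r
def line(P):
    c=P.mean(0); w,v=np.linalg.eigh(np.cov((P-c).T)); q=(P-c)@v
    return c,v[:,1],np.ptp(q[:,1]),np.ptp(q[:,0])
E
python3 - <<'E'
from vis import *
np.set_printoptions(precision=3,suppress=True)
for n in R:
    m=masks(cv2.imread(f"pics/{n}0.png"),n)
    for k,z in(("brass",109),("copper",70),("black",135)):
        for px in m[k]: print(n,k,len(px),px.mean(0),*line(cast(n,px,z)))
    L={k:line(cast(n,m[k][0],z)) for k,z in(("brass",109),("black",135))}
    c1,d1=L["brass"][:2]; c2,d2=L["black"][:2]
    t=np.linalg.solve(np.c_[d1,-d2],c2-c1); X=c1+d1*t[0]
    print("axis",X,"dist tab",np.linalg.norm(c1-X),"grip",np.linalg.norm(c2-X),"yaw",[np.degrees(np.arctan2(*(c-X)[::-1])) for c in(c1,c2)])
E
```

```text
top brass 190 [332.558 205.811] [577.312 -53.772] [-1.   -0.03] 67.85869115595204 23.434209650006423
top copper 151 [361.861 243.921] [ 471.523 -144.697] [0.435 0.9  ] 67.2725715225441 26.71073452504355
top copper 149 [302.208 214.49 ] [554.235  34.765] [0.391 0.92 ] 67.04569923290305 25.58509207823751
top black 142 [305.38  200.993] [585.095  25.505] [0.666 0.746] 77.7529376545539 15.792738718721367
axis [512.641 -55.683] dist tab 64.69960020352245 grip 108.81707761673835 yaw [np.float64(1.6929653912315819), np.float64(48.25363403870415)]
scene brass 144 [307.097 195.903] [585.363 -51.928] [-0.999 -0.035] 71.70735185819169 26.65171527272821
scene copper 266 [340.165 210.421] [574.441  39.611] [-0.805 -0.593] 147.16120600110764 55.54812165665925
scene copper 143 [285.098 183.063] [ 492.092 -149.44 ] [-0.959 -0.285] 112.86871383156394 40.025091915154675
scene black 167 [334.581 193.593] [588.603  25.799] [0.688 0.726] 91.01776131061256 22.939216629349012
scene black 70 [284.057 189.086] [ 605.954 -110.329] [-0.954 -0.299] 74.3687849330693 20.016250709609288
scene black 42 [312.024 179.429] [541.738 -50.489] [-0.943 -0.334] 53.777954145241395 15.144144160939828
scene black 14 [317.    197.929] [620.084 -13.88 ] [-0.701  0.713] 22.673078410291065 8.929740646978809
axis [512.563 -54.506] dist tab 72.84571015980826 grip 110.59313179968639 yaw [np.float64(2.027644299401651), np.float64(46.56249994348166)]
```

Both views put the turning axis at (512.6, -55) and the tab at a yaw of about 1.8°, with the lever near 47.5°. Tab and grip distances come out at 65–73 and 109–111 mm, against 65 and 107.5 expected. The pipe runs at about 65°, so shut should be near -25°. I'll straddle the grip loosely and push along the arc, with no clamping.

```bash
cat > arm.py <<'E'
from vis import *
from station import set_gripper, workorder
AX=np.array([512.6,-55.2]); Z=202.
def pose(deg,z=Z,r=115):
    t=np.radians(deg); f=t/2
    return [*(AX+r*np.array([np.cos(t),np.sin(t)])),z],[np.cos(f),np.sin(f),0,0]
def ft(deg,base):   # force of the lever on the tool, anticlockwise positive
    t=np.radians(deg); d=env.read_state()["force"]-base
    return d[:2]@[-np.sin(t),np.cos(t)], d[:2]@[np.cos(t),np.sin(t)], d[2]
def arc(a,b,rate=60,step=8):
    for x in np.linspace(a,b,max(1,int(np.ceil(abs(b-a)/step)))+1)[1:]: env.move_l(*pose(x),rate=rate)
E
python3 - <<'E'
from arm import *
for d in(48,10,-40):
    q=env.ik(*pose(d)); print(d,q)
env.reach(*pose(47.5,z=290)); set_gripper(40)
env.hold(.2); print(env.read_state()["force"])
print(env.move_l(pose(47.5)[0],rate=100,f_stop=6))
s=env.read_state();print(s["time_s"],s["tool_pos"],s["force"],s["width"])
cv2.imwrite("pics/s1.png",cv2.resize(viewer.camera("scene")[120:260,230:430],None,fx=4,fy=4,interpolation=cv2.INTER_CUBIC))
E
```

```text
48 [ 3.11253662e-02  5.03836234e-01  1.77392724e+00 -4.44089210e-16
  8.63829179e-01  7.64163652e-01]
10 [-7.52177109e-02  5.49144136e-01  1.68925135e+00 -4.44089210e-16
  9.03197172e-01  1.32104569e+00]
-40 [-2.31099420e-01  5.33639491e-01  1.71837535e+00 -4.44089210e-16
  8.89577811e-01  2.03782861e+00]
[-0.36268539  0.65927311 -0.95028618]
False
4.7833 [590.71352978  29.60530675 202.56468417] [-0.31350291 -0.70378045  0.35420036] 39.87282651025503
```

View pics/s1.png

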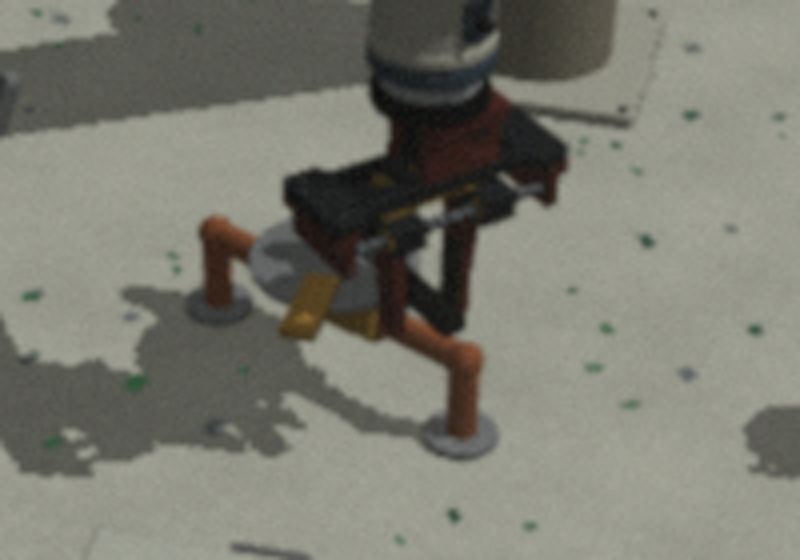

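The fingers straddle the grip, with one on each side of the black rubber in the 4x crop at about (395,290) and (455,290). I'll narrow the gap and push towards shut, logging force and stopping short of the expected stop.

Run:
```python
from arm import *
env.hold(.1); base=env.read_state()["force"]; np.save("base.npy",base)
set_gripper(27); print("closed",ft(47.5,base),env.read_state()["width"])
for a,b in((47.5,25),(25,0),(0,-18)):
    arc(a,b,rate=70,step=9); print(b,np.round(ft(b,base),2))
d=-18
while d>-27:
    d-=1.5; env.move_l(*pose(d),rate=25); f=ft(d,base); print(d,np.round(f,2))
    if f[0]>5.5: break
print(env.read_state()["time_s"])
```

```text
closed (np.float64(0.7928086730558449), np.float64(0.4538610840168408), np.float64(-1.5303294219251917)) 26.985558627751832
25 [ 2.14 -1.1  -0.37]
0 [ 2.08 -1.25 -1.2 ]
-18 [ 1.27 -0.89 -0.44]
-19.5 [ 3.02 -1.23  0.06]
-21.0 [ 1.91 -1.21 -1.15]
-22.5 [ 1.72 -0.45 -0.26]
-24.0 [ 2.12 -1.55 -0.53]
-25.5 [ 1.35 -0.53 -1.04]
-27.0 [ 2.05 -1.22 -0.23]
10.0667
```

Run:
```python
from arm import *
base=np.load("base.npy")
def mean(d,n=4):
    v=[]
    for _ in range(n): env.hold(.03); v.append(ft(d,base))
    return np.mean(v,0)
d=-27.; 
while d>-40:
    d-=1. if d>-27 or mean(d,2)[0]<8 else .5
    env.move_l(*pose(d),rate=25); f=mean(d); print(d,np.round(f,2))
    if f[0]>10.6: break
for _ in range(8): env.hold(.1); print(np.round(ft(d,base)[0],2),end=" ")
np.save("press.npy",d); print(env.read_state()["time_s"])
```

```text
-28.0 [ 2.89 -1.42 -0.38]
-29.0 [ 4.02 -1.43 -0.5 ]
-30.0 [ 4.56 -1.7  -0.59]
-31.0 [ 5.93 -2.15 -0.71]
-32.0 [ 7.09 -2.28 -0.79]
-33.0 [ 7.92 -2.78 -0.66]
-33.5 [ 8.9  -2.66 -0.76]
-34.0 [ 8.86 -3.76 -0.73]
-34.5 [10.22 -3.55 -1.11]
-35.0 [10.4  -3.27 -0.51]
-35.5 [11.28 -3.87 -1.29]
9.93 11.34 11.33 11.5 10.29 10.58 11.36 10.85 15.8167
```

The stop was pressed at about 11 N for over 0.8 s. Next I open the lever to just short of the tab, clear the arm and measure.

```bash
cat >> arm.py <<'E'
def clear(d,tag):
    env.move_l(*pose(d),rate=30); set_gripper(40); env.move_l(pose(d,z=290)[0],rate=200)
    env.reach([420,250,330],pose(d)[1])
    for n in R:
        acc=np.mean([viewer.camera(n).astype(float) for _ in range(4)],0).astype(np.uint8)
        cv2.imwrite(f"pics/{n}{tag}.png",acc)
E
cat > meas.py <<'E'
import sys
from arm import *
for n in R:
    m=masks(cv2.imread(f"pics/{n}{sys.argv[1]}.png"),n)
    P=cast(n,m["black"][0],135) if n=="top" else cast(n,max(m["black"],key=len),135)
    c,v,l,w=line(P); print(n,len(P),"grip",c,"len",l,w,"r",np.hypot(*(c-AX)),"yaw centroid",np.degrees(np.arctan2(*(c-AX)[::-1])),"yaw pca",np.degrees(np.arctan(v[1]/v[0])))
    for b in m["brass"][:2]: print("  brass",len(b),line(cast(n,b,109)))
E
python3 - <<'E'
from arm import *
base=np.load("base.npy")
arc(-35.5,-20,rate=50); print(ft(-20,base)); arc(-20,1,rate=60); print(ft(1,base))
clear(-.7,"1"); print(env.read_state()["time_s"])
cv2.imwrite("pics/t1c.png",cv2.resize(np.hstack([cv2.imread("pics/top1.png")[170:270,280:380],cv2.imread("pics/scene1.png")[150:250,265:365]]),None,fx=4,fy=4,interpolation=cv2.INTER_CUBIC))
E
python3 meas.py 1
```

```text
(np.float64(-1.2927109649761408), np.float64(0.38502951441473376), np.float64(0.26846585465039374))
(np.float64(-0.5311053393291576), np.float64(0.5920028091726917), np.float64(0.28260426091341617))
20.975
top 148 grip [622.83747071 -56.64308361] len 76.63240289210826 16.12923321263952 r 110.24691577739776 yaw centroid -0.7499979596793508 yaw pca -1.127189252939064
  brass 47 (array([577.24446779, -44.87483282]), array([-0.99976916, -0.02148543]), np.float64(67.87086672517333), np.float64(3.0968019584458517))
scene 166 grip [624.91211501 -56.88447796] len 94.81483193487726 22.4112487662286 r 112.32474635533481 yaw centroid -0.8592683159512421 yaw pca 1.8351571774931017
  brass 97 (array([586.17111767, -47.61637372]), array([-0.9999805 , -0.00624464]), np.float64(70.06591026686712), np.float64(18.37003920450129))
```

View pics/t1c.png

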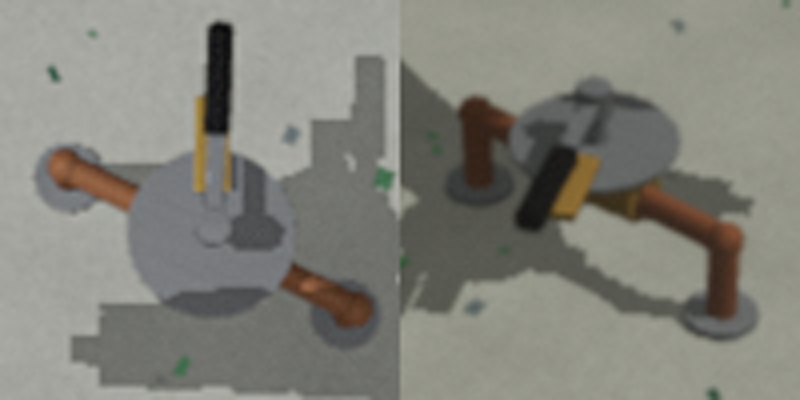

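The lever is parked slightly clockwise of the tab: in the top crop more brass shows on the left, at about (200,140), than on the right, at about (232,170). The offset combines to 2.3°, so I nudge by that and look again.

```bash
python3 - <<'E'
from arm import *
env.reach(*pose(-1.,z=290)); env.move_l(pose(-1.)[0],rate=120,f_stop=6); set_gripper(27)
arc(-1.,3.3,rate=25); clear(1.6,"2"); print(env.read_state()["time_s"])
cv2.imwrite("pics/t2c.png",cv2.resize(np.hstack([cv2.imread("pics/top2.png")[175:240,300:365],cv2.imread("pics/scene2.png")[165:230,280:345]]),None,fx=6,fy=6,interpolation=cv2.INTER_CUBIC))
E
python3 meas.py 2
python3 - <<'E'
from arm import *
# edges per row in the top view, sub-pixel: brass tab left/right (first picture) and lever grip/arm now
import numpy as np
g0=[line(cast("top",masks(cv2.imread(f"pics/top{t}.png"),"top")["black"][0],135))[0] for t in "012"]
for r in(107.5,108.5,109.5):
    a,b=g0[0],g0[2]; m=(a+b)/2; c=b-a; L=np.hypot(*c); p=np.array([c[1],-c[0]])/L; ax=m+p*np.sqrt(r*r-L*L/4); print(r,ax, m-p*np.sqrt(r*r-L*L/4))
# plate: grey, bluish
img=cv2.imread("pics/top0.png"); 
i=img.astype(int); print("plate",i[242,326],"counter",i[250,300],"hub",i[227,333])
E
```

```text
27.2583
top 135 grip [621.9056207  -52.85298837] len 76.19496934502479 14.36504014843379 r 109.33081532683609 yaw centroid 1.2300666638380366 yaw pca 1.252491303636432
  brass 37 (array([572.56883929, -44.60127795]), array([-0.99890298, -0.04682782]), np.float64(64.86059097003263), np.float64(3.8462475546281234))
  brass 17 (array([564.04686531, -64.63429348]), array([-0.99789906, -0.06478788]), np.float64(38.33275067080634), np.float64(3.2867221613697724))
scene 159 grip [624.74788891 -52.76453962] len 93.73556648666802 22.13229662614694 r 112.17433064126345 yaw centroid 1.244068632636639 yaw pca 4.061692468226645
  brass 74 (array([584.35975788, -45.61863035]), array([-0.99922229, -0.03943118]), np.float64(70.13313076603325), np.float64(14.030116159872986))
107.5 [514.43853008 -55.51276916] [692.5622696   28.16483662]
108.5 [513.45060073 -55.97687104] [693.55019895  28.6289385 ]
109.5 [512.46439368 -56.44016383] [694.536406   29.0922313]
plate [120 120 117] counter [149 156 156] hub [123 120 120]
```

View pics/t2c.png

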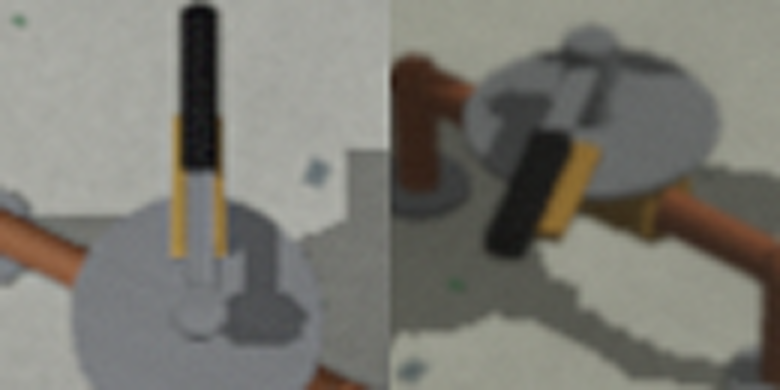

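In the top crop the lever now lies centred over the tab, with brass on both sides at about x=171–187 and 215–228. After allowing for parallax, the two centrelines agree within about 0.3 mm and 0.4°. The arm is clear, so I hand in.

Run:
```python
from station import workorder
print(workorder.sign_off())
```

```text
the job is handed in; nothing more can be done
None
```

The valve was shut, pressed against its stop at about 11 N for more than 0.8 s, then reopened so the lever lies over the brass tab to within about 0.4° by my measurement; the arm let go and was clear, and the job was handed in at about 27 s.

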